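Right the toppled terminal housing and hold it pressed against the sprung stop

TASK

The aluminium terminal housing has toppled over on the bench: stand it upright, foot down, on the bed of the mounting jig, its plain back flat and centred against the sprung stop plate. Press it steadily so that the plate is pushed back half its travel (8 mm, a force of 10 N), never to the end of its travel, and finish while still holding it pressed like that, so that I can drive the screws from behind. Leave the screwdriver, the white box and the grey reel where they are.

Things in the scene. Friction and masses are not known exactly. Their poses are not given: they have to be found in the camera images.
- housing: aluminium terminal housing, a box 110 mm tall, 60 deep (x), 44 wide (y), 0.25-0.45 kg, heavier at the foot. Two black glands (20 mm across, 18 high) on top; a black port (22 mm across, 8 proud, 32 above the foot) on the front. Origin: centre of the foot face; z foot to top, x out of the back. Starts lying on its back: port up, x down, top pointing roughly to the robot's left (+y), towards the jig
- housing_back (a point): centre of the housing's back face, which is plain but for four tiny dark screw holes (the front, -x, has the port and a grey cover plate): 30 mm along x and 55 mm along z from the housing's origin; same axes
- jig: mounting jig, fixed at the robot's left: flat aluminium bed 8 mm thick, 110 wide (y), x from -110 to +90 mm, bare in front of the stop; upright steel stop plate; behind it a dark open frame (x 42 to 58 mm, top 113 mm above the bench). Origin: on the bench below the middle of the resting plate's front face. x is the pressing direction, from bare bed to stop (roughly the robot's left, +y); z up
- stop_face (a point): middle of the front face of the stop plate, 60 mm above the bench; the plate is 66 mm wide, 6 thick and reaches from 11 to 109 mm above the bench; the point moves with the plate; axes as the jig's
- stop (a joint): travel of the sprung stop plate along the jig's x, m: 0 at rest, 0.016 fully pushed back; the spring needs 1.25 N per mm (10 N at 0.008) and has no preload
- screwdriver: screwdriver with a yellow handle lying on the bench beyond the work, about 200 mm long; not to be disturbed
- sleeve_box: flat white plastic box 60 x 90 x 28 mm beyond the work; not to be disturbed
- reel: empty grey reel 72 mm across, 30 mm high, lying flat beyond the work; not to be disturbed
Mind the look-alikes: they are no part of the job. Several things have the shape of the housing; the one meant has the colours described above.

How it is judged:
By the outcome, as a careful person would: the job done as asked, in the order asked, and still so for the second after the job is handed in, while the arm keeps its last pose, push and grip.
It also fails if it takes over 48 s, if anything falls off the work surface, if the arm or the gripper's body presses on something with over 40 N, if the wrist force passes 120 N, or if a joint passes its speed limit or range.

ROBOT

A 7-joint arm with a two-finger parallel gripper is mounted at the origin on the work surface. World frame = base frame: x ahead of the robot, y to its left, z up, the work surface at z = 0. Lengths are in m, angles in rad, forces in N, time in s.
With the tool pointing down it reaches from about 0.35 to 0.9 m from the base axis. Payload 7.2 kg.
Tool frame: the origin (TCP) lies on the mounting face of the last link; the fingertips stand 182 mm ahead of it and the grasp point (between the pads) lies 163 mm ahead of it; z points along the fingers, y is the line along which they close (so a half turn about z gives the same grasp; the last joint's range is limited). The gripper opens to 88 mm and grips with 3 to 60 N. Pads are 20 mm wide; open, the fingers measure 115 mm over their backs; the gripper's body (75 mm by 178 mm) begins 61 mm behind the grasp point.
Start: joints at [-1.326, 0.411, -0.013, 1.596, 0.006, 1.134, -0.082], TCP at [0.192, 0.595, 0.405] pointing down, gripper open.
Joint ranges: [-2.95, 2.95], [-0.29, 1.99], [-1.47, 1.44], [0.14, 2.54], [-1.03, 4.17], [0.13, 1.85], [-2.86, 2.86]. Speed limits (rad/s): [2.39, 2.39, 3.01, 3.01, 3.14, 3.14, 3.14].

INTERFACE

Orientations are given as a unit quaternion [x, y, z, w].
In Python, from cell import robot, cams, order gives the robot as it stands.
- The arm moves only by the tool servo_tool, never from a script. Its argument "steps" is a list of rows, each a list of 7 numbers: the shift along the tool's x, y, z each as a share of 4 cm, from -1 to 1, then the turn, a rotation vector about the tool's x, y, z each as a share of 2 pi rad, from -1 to 1, then the closure, from 0 (fully open) to 1 (shut). A call has 1 to 20 rows; each row shifts and turns the commanded pose from where the row before left it, along the tool's axes as they then stand; what a row does not reach is not made up. A row lasts 1/10 s, in which the tool goes at most 50 mm and 8.59 degrees, less where a joint would pass 70% of its speed; a pose out of reach is approached as far as the arm can. A call with a number of a shift or a turn outside -1 to 1 is refused whole. A call with a gripper value outside its range is refused whole. The fingers move at their own pace and stop on an object; "newtons" is the grip in N (left out, the last holds). Time passes only in rows, so rows that do not move let the fingers close. It gives the time, the measured TCP pose, the force, the opening and the grip force at its end, in the units of the state.
- robot.sense(): the state, without advancing time (a new reading comes with each control period).
- cams.snapshot(name): name is "scene" or "side" or "wrist"; returns the picture (384x512x3 uint8, red, green, blue); there is no depth.
- cams.camera_info(name): a dict with "fx", "fy", "cx", "cy" (pixels), "extrinsics" (4x4, takes a point from camera to world coordinates). Camera axes: x right, y up, looking along -z (the intrinsics and any distortion apply to the point x, -y, -z); pixel columns grow to the right and rows downward; lengths in m; the calibration is good to about 2 mm. A picture is of the moment at which its call begins: read the wrist's pose just before it. camera_info takes no time and is no camera call; for the wrist camera it gives the pose at the moment of the call.
- order.close_job(): hands the job in; it is judged then, once.
The state is a dict: "t": time; "joints": joint angles; "dq": joint speeds; "joint_torque": joint torques, N m; "eef_pos": TCP position; "orientation": TCP orientation; "force": force on the tool from outside, world axes, zero at the start; "wrist_torque": the same for the moment, N m; "opening": opening from 0.0 (shut) to 1.0 (fully open); "gripper_force": force on a finger pad.
Only numpy, scipy, OpenCV 4.12 (cv2) and the standard library are available. Lean on these libraries where they do the work, as an engineer would, in place of code of your own. Each camera call takes 0.05 s, during which the arm holds its last target. There are 200 camera calls.

## Working session

There is one attempt and no reset: what is moved stays moved. The work goes in short steps, Python scripts to look and compute and a tool call to move; the robot and the scene stay as the last step left them, time stands still between calls to the robot, and variables do not carry over. Pictures are saved under pics/ and viewed, at most 10 in all, crops included, and the job is handed in when it is done.

Besides the shell and the picture viewer there is one more tool, called after "Request:" by a JSON object that holds its "api" and its "payload", one argument or row to a line. servo_tool: Moves the arm, as the interface text tells. Shift numbers are shares of 4 cm and turn numbers shares of 2 pi rad, none past 1 either way. Its arguments: {"type":"object","properties":{"steps":{"type":"array"},"newtons":{"type":"number"}},"required":["steps"]}

```bash
ls; mkdir -p pics
python3 - <<'E'
from cell import robot,cams,order
import cv2,numpy as np
s=robot.sense();print(s)
ims=[cams.snapshot(n) for n in("scene","side")]
for n,i in zip(("scene","side"),ims):
    cv2.imwrite(f"pics/{n}0.png",i[...,::-1]); c=cams.camera_info(n);print(n,c)
w=cams.snapshot("wrist");cv2.imwrite("pics/wrist0.png",w[...,::-1]);print(cams.camera_info("wrist"))
E
```

```text
pics
{'t': 0.0, 'joints': array([-1.32619257,  0.41188759, -0.01273179,  1.59702282,  0.00559486,
        1.13429505, -0.08220114]), 'dq': array([ 0.00088399, -0.0015951 ,  0.00046678, -0.00027138, -0.00087813,
       -0.00046638,  0.00074185]), 'joint_torque': array([ 7.70810511e-04, -5.87952733e+01,  6.42471761e-01, -2.91074824e+01,
       -5.37546398e-02,  1.81065907e-02,  1.48124218e-04]), 'eef_pos': array([0.19227474, 0.59446868, 0.4038251 ]), 'orientation': array([ 1.55745544e-01,  9.87796894e-01, -7.85202551e-04, -7.35970642e-05]), 'force': array([-0.2062285 ,  1.05129803,  0.04078157]), 'wrist_torque': array([-0.03090403, -0.03313735, -0.02588131]), 'gripper_force': 0.0, 'opening': 0.9956197829525298}
scene {'fx': 453.38134268905475, 'fy': 453.38134268905475, 'cx': 256.0745816869923, 'cy': 185.88735176213683, 'extrinsics': array([[-0.77300235, -0.50990553,  0.37744366,  1.00366542],
       [ 0.63431494, -0.61129774,  0.47324373,  0.43484809],
       [-0.01057914,  0.60523667,  0.79597529,  0.89594932],
       [ 0.        ,  0.        ,  0.        ,  1.        ]])}
side {'fx': 351.11940506534904, 'fy': 351.11940506534904, 'cx': 253.42226169251433, 'cy': 190.98144713600504, 'extrinsics': array([[-0.99672223,  0.06050061, -0.05370723,  0.57625926],
       [-0.07969451, -0.62011563,  0.78045204,  0.70891319],
       [ 0.01391313,  0.78217407,  0.6229046 ,  0.67877732],
       [ 0.        ,  0.        ,  0.        ,  1.        ]])}
{'fx': 268.24092343948155, 'fy': 268.24092343948155, 'cx': 256.51461689684857, 'cy': 190.27820767349397, 'extrinsics': array([[ 0.30670727, -0.90796029, -0.28554993,  0.11300368],
       [ 0.95180334,  0.29225621,  0.09304141,  0.61969201],
       [-0.00102416, -0.30032386,  0.95383674,  0.38314539],
       [ 0.        ,  0.        ,  0.        ,  1.        ]])}
```

```bash
python3 -c "
import cv2,numpy as np
a=[cv2.imread(f'pics/{n}0.png') for n in('scene','side')]
cv2.imwrite('pics/s1.png',cv2.resize(a[0],(800,600),interpolation=3));cv2.imwrite('pics/s2.png',cv2.resize(a[1],(800,600),interpolation=3))"
```

```text
(no output)
```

View pics/s1.png

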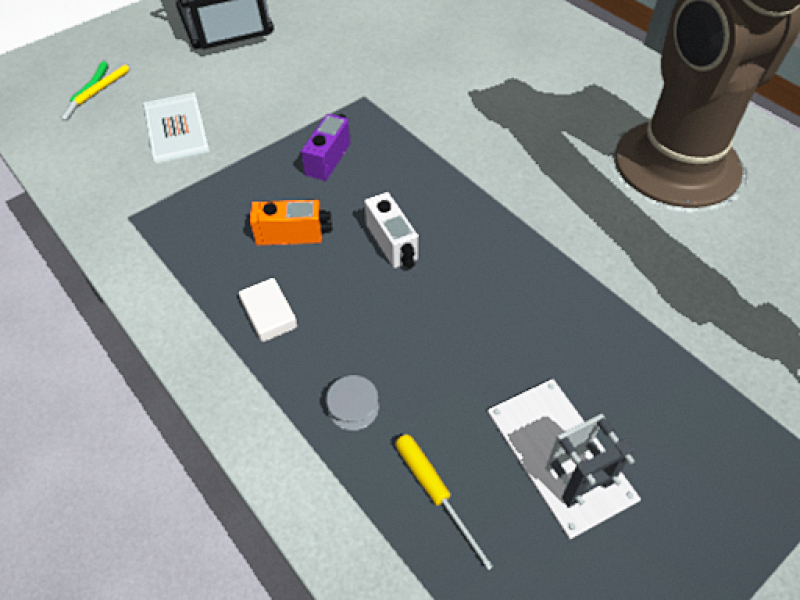

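View pics/s2.png

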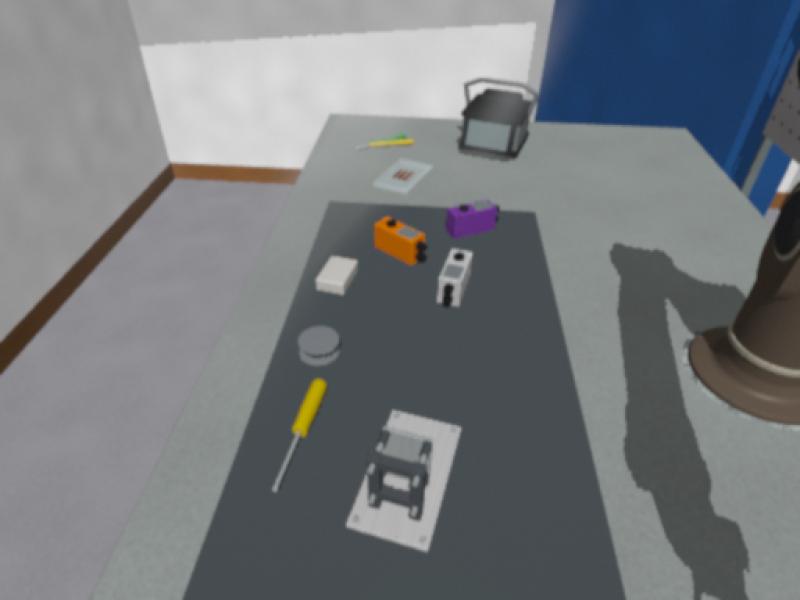

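View pics/wrist0.png

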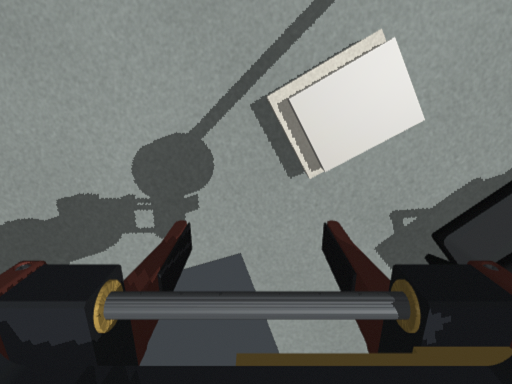

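The aluminium housing lies at scene (390,230), with its glands at (407,257) pointing to the jig at (565,460) (800 px scale). Orange and purple ones are decoys. The wrist camera sees only the bare bench and a white box.

```bash
cat > h.py <<'E'
import cv2,numpy as np
from cell import robot,cams,order
from scipy.spatial.transform import Rotation as R
def plane(n,px,z,c=None):
    c=c or cams.camera_info(n);T=c["extrinsics"];px=np.atleast_2d(px).astype(float)
    d=np.c_[(px[:,0]-c["cx"])/c["fx"],-(px[:,1]-c["cy"])/c["fy"],-np.ones(len(px))]@T[:3,:3].T
    o=T[:3,3];return o+d*((z-o[2])/d[:,2])[:,None]
def proj(n,P,c=None):
    c=c or cams.camera_info(n);T=c["extrinsics"];q=(np.atleast_2d(P)-T[:3,3])@T[:3,:3]
    return np.c_[c["cx"]-c["fx"]*q[:,0]/q[:,2],c["cy"]+c["fy"]*q[:,1]/q[:,2]]
E
python3 - <<'E'
from h import *
a=cv2.imread('pics/scene0.png');b=cv2.imread('pics/side0.png')
A=cv2.resize(a[115:175,222:282],(400,400),interpolation=0) # housing scene
B=cv2.resize(a[235:355,300:420],(400,400),interpolation=3) # jig
C=cv2.resize(b[150:210,260:320],(400,400),interpolation=0)
cv2.imwrite('pics/c1.png',cv2.resize(np.hstack([A,B]),(800,400)))
# bed corners / bright blob
for n,im,(x0,y0,x1,y1) in(("scene",a,(300,235,420,355)),("side",b,(215,255,305,355))):
    m=np.zeros(im.shape[:2],np.uint8);m[y0:y1,x0:x1]=(im[y0:y1,x0:x1].min(2)>120)
    p=np.argwhere(m)[:,::-1];P=plane(n,p,.008)
    r=cv2.minAreaRect(P[:,:2].astype(np.float32)*1000);print(n,r,cv2.boxPoints(r).round(1).tolist())
for n,im,(x0,y0,x1,y1) in(("scene",a,(225,115,275,178)),("side",b,(275,155,308,200))):
    m=np.zeros(im.shape[:2],np.uint8);m[y0:y1,x0:x1]=(im[y0:y1,x0:x1].min(2)>110)
    h=cv2.findContours(m,0,2)[0];h=max(h,key=cv2.contourArea);q=cv2.approxPolyDP(cv2.convexHull(h),1.5,True)[:,0]
    print(n,[(u.tolist(),(v[:2]*1000).round(1).tolist(),(w[:2]*1000).round(1).tolist()) for u,v,w in zip(q,plane(n,q,.06),plane(n,q,0))])
E
```

```text
scene ((631.3087768554688, 245.53416442871094), (201.6907958984375, 250.81362915039062), 77.3474349975586) [[486.8999938964844, 174.60000610351562], [731.5999755859375, 119.69999694824219], [775.7999877929688, 316.5], [531.0, 371.3999938964844]]
side ((586.8367309570312, 257.5398864746094), (204.1256866455078, 111.26737976074219), 77.3449478149414) [[510.20001220703125, 170.10000610351562], [618.7999877929688, 145.8000030517578], [663.5, 344.8999938964844], [554.9000244140625, 369.29998779296875]]
scene [([245, 123], [499.5, -238.7], [463.3, -287.1]), ([249, 124], [493.8, -229.3], [457.2, -276.9]), ([267, 150], [516.1, -130.8], [481.1, -171.4]), ([267, 165], [547.2, -94.0], [514.4, -132.0]), ([253, 171], [584.7, -101.2], [554.6, -139.7]), ([235, 144], [564.4, -197.2], [532.9, -242.6]), ([233, 128], [534.3, -244.4], [500.6, -293.2])]
side [([302, 161], [488.0, -233.9], [479.5, -325.3]), ([293, 195], [518.0, -59.1], [512.4, -133.6]), ([280, 193], [554.4, -64.5], [552.3, -139.5]), ([280, 177], [556.0, -140.8], [554.0, -223.2]), ([289, 159], [529.3, -241.3], [524.7, -333.5])]
```

View pics/c1.png

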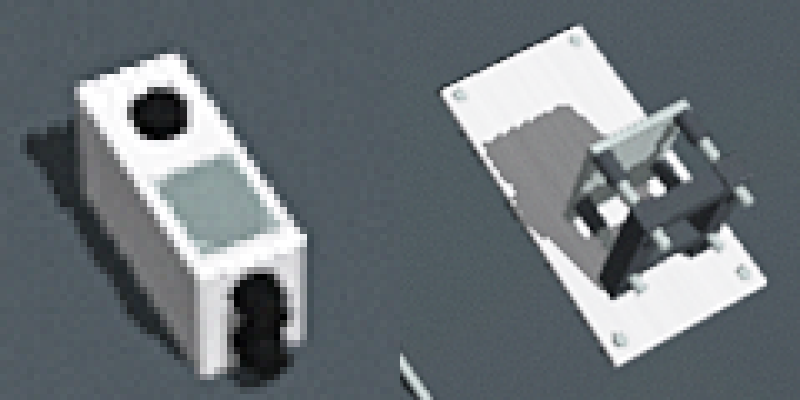

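Left: the housing, port up at crop (160,112), cover plate, glands towards the viewer. Right: the jig, stop plate's front facing up-left, screwdriver tip at the lower-left corner (to be excluded).

Run:
```python
from h import *
a=cv2.imread('pics/scene0.png');b=cv2.imread('pics/side0.png')
def big(n,im,box,t):
    x0,y0,x1,y1=box;m=np.zeros(im.shape[:2],np.uint8);m[y0:y1,x0:x1]=(im[y0:y1,x0:x1].min(2)>t)
    return max(cv2.findContours(m,0,1)[0],key=cv2.contourArea)[:,0]
for n,im,box in(("scene",a,(300,235,420,355)),("side",b,(215,255,305,355))):
    P=plane(n,big(n,im,box,120),.008)
    r=cv2.minAreaRect(P[:,:2].astype(np.float32)*1000);print(n,r,cv2.boxPoints(r).round(1).tolist())
q=np.array([[78,90],[180,55],[305,238],[195,262]])/6.667+[221.5,114.5]
P=plane("scene",q,.06)*1000;print(P[:,:2].round(1),P.mean(0).round(1));
e=(P[3]-P[0]+P[2]-P[1])/2;w=(P[0]-P[1]+P[3]-P[2])/2;print(np.linalg.norm(e),np.linalg.norm(w),np.degrees(np.arctan2(e[1],e[0])),np.degrees(np.arctan2(w[1],w[0])))
# port: dark disc at z=.068
for n,im,box in(("scene",a,(238,125,253,137)),("side",b,(286,158,302,170))):
    x0,y0,x1,y1=box;m=(im[y0:y1,x0:x1].max(2)<60);p=np.argwhere(m)[:,::-1].mean(0)+[x0,y0];print(n,m.sum(),p,plane(n,p,.066)*1000)
# gland end
print(cams.camera_info("wrist")["extrinsics"]@[0,0,0,1])
for dz in (.06,0): print(dz,proj("side",np.c_[P[:,:2]/1000,np.full(4,dz)]).round(1).tolist())
```

```text
scene ((576.9539184570312, 257.71807861328125), (201.6862030029297, 139.41925048828125), 77.36771392822266) [[486.8999938964844, 174.60000610351562], [622.9000244140625, 144.10000610351562], [667.0, 340.8999938964844], [531.0, 371.3999938964844]]
side ((586.8367309570312, 257.5398864746094), (204.1256866455078, 111.26737976074219), 77.3449478149414) [[510.20001220703125, 170.10000610351562], [618.7999877929688, 145.8000030517578], [663.5, 344.8999938964844], [554.9000244140625, 369.29998779296875]]
[[ 533.9 -244.1]
 [ 492.  -233.6]
 [ 516.1 -129.9]
 [ 554.7 -146.8]] [ 524.2 -188.6   60. ]
102.98510603951637 42.547428063609644 77.42138038679589 -18.788979683458823
scene 46 [245.52173913 131.7826087 ] [[ 521.52620488 -208.64183506   66.        ]]
side 13 [293.30769231 164.        ] [[ 516.35235655 -205.15280156   66.        ]]
[0.11300368 0.61969201 0.38314539 1.        ]
0.06 [[287.5, 158.4], [300.8, 161.0], [293.5, 180.0], [280.5, 175.8]]
0 [[286.2, 173.6], [299.0, 176.2], [291.8, 195.7], [279.3, 191.5]]
```

```bash
cat >> h.py <<'E'
def arc(p1,R1,N):
    "constant tool-frame row (mm, deg) taking the present pose to p1,R1 in N rows"
    s=robot.sense();T=np.eye(4);T[:3,:3]=R.from_quat(s["orientation"]).as_matrix();T[:3,3]=s["eef_pos"]
    G=np.eye(4);G[:3,:3]=R1;G[:3,3]=p1
    from scipy.linalg import logm,expm
    L=logm(np.linalg.inv(T)@G).real/N; d=expm(L)
    rv=R.from_matrix(d[:3,:3]).as_rotvec()
    print("N",N,"shares",(d[:3,3]/.04).round(4),(rv/2/np.pi).round(5),"mm",(d[:3,3]*1000).round(1),"deg",np.degrees(rv).round(2))
def tool(yawdeg,alpha):
    "x axis of tool heads yaw; alpha: pitch from down (deg) towards +x heading"
    t=np.radians(yawdeg);u=np.array([np.cos(t),np.sin(t),0]);v=np.array([u[1],-u[0],0]);a=np.radians(alpha)
    z=np.array([0,0,-np.cos(a)])+np.sin(a)*u
    return np.c_[np.cross(v,z),v,z]
E
python3 - <<'E'
from h import *
arc([.52,-.19,.40],tool(77.4,0),34)
E
```

```text
N 34 shares [-0.6786 -0.0992  0.0032] [-0.       0.       0.00692] mm [-27.1  -4.    0.1] deg [-0.    0.    2.49]
```

Request:
{"api": "servo_tool", "payload": {
  "steps": [
    [-0.68, -0.1, 0, 0, 0, 0.0069, 0],
    [-0.68, -0.1, 0, 0, 0, 0.0069, 0],
    [-0.68, -0.1, 0, 0, 0, 0.0069, 0],
    [-0.68, -0.1, 0, 0, 0, 0.0069, 0],
    [-0.68, -0.1, 0, 0, 0, 0.0069, 0],
    [-0.68, -0.1, 0, 0, 0, 0.0069, 0],
    [-0.68, -0.1, 0, 0, 0, 0.0069, 0],
    [-0.68, -0.1, 0, 0, 0, 0.0069, 0],
    [-0.68, -0.1, 0, 0, 0, 0.0069, 0],
    [-0.68, -0.1, 0, 0, 0, 0.0069, 0],
    [-0.68, -0.1, 0, 0, 0, 0.0069, 0],
    [-0.68, -0.1, 0, 0, 0, 0.0069, 0],
    [-0.68, -0.1, 0, 0, 0, 0.0069, 0],
    [-0.68, -0.1, 0, 0, 0, 0.0069, 0],
    [-0.68, -0.1, 0, 0, 0, 0.0069, 0],
    [-0.68, -0.1, 0, 0, 0, 0.0069, 0],
    [-0.68, -0.1, 0, 0, 0, 0.0069, 0]
  ]
}}

```text
t: 1.85
eef_pos: [0.5092, 0.2641, 0.4044]
orientation: [0.502, 0.865, -0.0, -0.0]
force: [-0.1, -0.1, -0.2]
opening: 1.004
gripper_force: 0.0
```

Run:
```python
from h import *
print(robot.sense()["joints"].round(3))
c=cams.camera_info("wrist");w=cams.snapshot("wrist");cv2.imwrite("pics/w1.png",w[...,::-1]);np.save("w1.npy",c,allow_pickle=True)
print(proj("wrist",[[.591,.266,.008],[.591,.266,.109],[.522,-.19,.06]],c).round(0))
arc([.52,-.19,.40],tool(77.4,0),17)
```

```text
[-0.789  0.327  0.29   1.741 -0.104  1.09   0.054]
[[306. 193.]
 [322. 221.]
 [130. 406.]]
N 17 shares [-0.6681 -0.0993  0.0079] [1.00e-05 3.00e-05 6.84e-03] mm [-26.7  -4.    0.3] deg [0.   0.01 2.46]
```

View pics/w1.png

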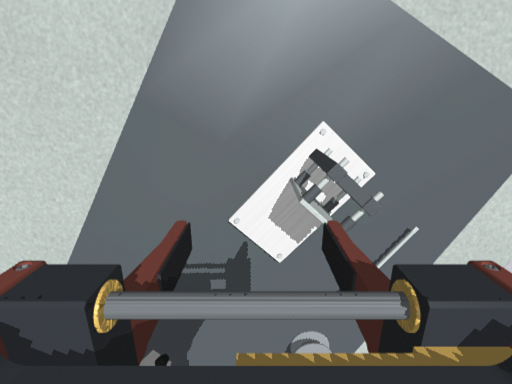

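The wrist view shows the jig bed with corners at about (322,122), (375,173), (280,262), (229,221). The lower left side is the bare end.

Run:
```python
from h import *
c=np.load("w1.npy",allow_pickle=True).item();im=cv2.imread("pics/w1.png")
g=cv2.cvtColor(im,6)
q=np.array([[322,122],[375,173],[280,262],[229,221]],np.float32).reshape(-1,1,2)
q=cv2.cornerSubPix(g,q,(4,4),(-1,-1),(3,50,.01))[:,0];print(q.round(1).tolist())
P=plane("wrist",q,.008,c)[:,:2]*1000;print(P.round(1).tolist())
print([np.linalg.norm(P[i]-P[i-1]).round(1) for i in range(4)])
u=P[0]-P[3];print("ang",np.degrees(np.arctan2(u[1],u[0])));u=P[1]-P[2];print(np.degrees(np.arctan2(u[1],u[0])))
u=(P[0]+P[1]-P[2]-P[3]);u/=np.linalg.norm(u);print("ang",np.degrees(np.arctan2(u[1],u[0])),"centre",P.mean(0),"origin",P.mean(0)+10*u)
```

```text
[[322.79998779296875, 120.4000015258789], [375.29998779296875, 173.39999389648438], [279.20001220703125, 262.5], [227.89999389648438, 220.1999969482422]]
[[555.0, 364.1], [662.0, 340.3], [618.3, 146.0], [512.2, 170.2]]
[np.float64(198.5), np.float64(109.7), np.float64(199.2), np.float64(108.8)]
ang 77.56762184188428
77.30268771708076
ang 77.43494803257396 centre [586.87963281 255.16902976] origin [589.05511213 264.92952615]
```

Request:
{"api": "servo_tool", "payload": {
  "steps": [
    [-0.67, -0.1, 0.01, 0, 0, 0.0068, 0],
    [-0.67, -0.1, 0.01, 0, 0, 0.0068, 0],
    [-0.67, -0.1, 0.01, 0, 0, 0.0068, 0],
    [-0.67, -0.1, 0.01, 0, 0, 0.0068, 0],
    [-0.67, -0.1, 0.01, 0, 0, 0.0068, 0],
    [-0.67, -0.1, 0.01, 0, 0, 0.0068, 0],
    [-0.67, -0.1, 0.01, 0, 0, 0.0068, 0],
    [-0.67, -0.1, 0.01, 0, 0, 0.0068, 0],
    [-0.67, -0.1, 0.01, 0, 0, 0.0068, 0],
    [-0.67, -0.1, 0.01, 0, 0, 0.0068, 0],
    [-0.67, -0.1, 0.01, 0, 0, 0.0068, 0],
    [-0.67, -0.1, 0.01, 0, 0, 0.0068, 0],
    [-0.67, -0.1, 0.01, 0, 0, 0.0068, 0],
    [-0.67, -0.1, 0.01, 0, 0, 0.0068, 0],
    [-0.67, -0.1, 0.01, 0, 0, 0.0068, 0],
    [-0.67, -0.1, 0.01, 0, 0, 0.0068, 0],
    [-0.67, -0.1, 0.01, 0, 0, 0.0068, 0]
  ]
}}

```text
t: 3.6
eef_pos: [0.5225, -0.1861, 0.3976]
orientation: [0.776, 0.63, -0.0, -0.0]
force: [-0.1, 0.5, -0.3]
opening: 1.002
gripper_force: 0.0
```

Run:
```python
from h import *
print(robot.sense()["joints"].round(3))
c=cams.camera_info("wrist");w=cams.snapshot("wrist");im=np.ascontiguousarray(w[...,::-1]);cv2.imwrite("pics/w2.png",im);np.save("w2.npy",c,allow_pickle=True)
```

```text
[-0.22   0.329  0.606  1.809 -0.211  1.069  0.257]
```

View pics/w2.png

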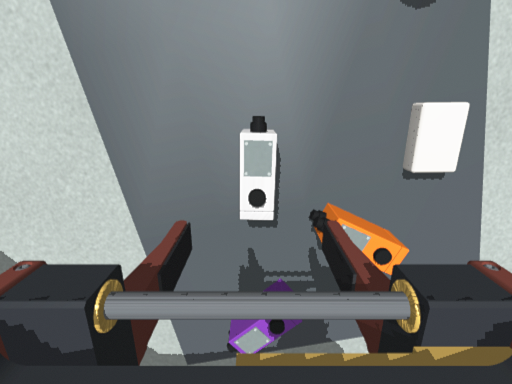

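Housing below the camera: top face corners about (240,130), (277,130), (274,210), (240,210). The port is at (257,198) and the glands at (259,123); the orange decoy's gland is at (318,216), clear of the grasp.

Run:
```python
from h import *
c=np.load("w2.npy",allow_pickle=True).item();im=cv2.imread("pics/w2.png")
crop=im[110:235,225:300];
g=im.min(2)
# edges along rows / columns
for r in (140,160,180,205):
    row=g[r,225:300].astype(int);d=np.diff(row);print(r,225+np.argmax(d[:30]),225+30+np.argmin(d[30:]))
print("col248",g[122:140,248].tolist(),g[200:226,248].tolist());print("col270",g[122:140,270].tolist(),g[200:226,270].tolist())
m=(im[185:212,245:270].max(2)<70);p=np.argwhere(m)[:,::-1].mean(0)+[245,185];print("port",m.sum(),p,plane("wrist",p,.067,c)*1000)
m=(im[112:129,245:275].max(2)<40);q=np.argwhere(m);print("gland",m.sum(),q[:,1].mean()+245,q[:,0].min()+112)
def L(px,z=.06): return (plane("wrist",px,z,c)[:,:2]*1000).round(1).tolist()
print(L([[240.5,130],[277,130],[240.5,210],[274,210]]))
```

```text
140 239 276
160 239 275
180 239 274
205 239 273
col248 [119, 119, 120, 118, 118, 119, 140, 188, 204, 206, 219, 243, 250, 249, 248, 249, 249, 245] [149, 208, 254, 252, 250, 249, 247, 247, 247, 246, 235, 226, 249, 249, 247, 247, 247, 249, 243, 164, 66, 54, 59, 60, 70, 94]
col270 [118, 118, 118, 119, 118, 118, 118, 147, 204, 204, 204, 227, 253, 250, 250, 250, 250, 250] [247, 247, 247, 247, 247, 247, 247, 247, 247, 248, 244, 228, 253, 250, 247, 246, 246, 247, 248, 238, 101, 51, 54, 55, 55, 56]
port 230 [256.71304348 197.51304348] [[ 517.46598559 -209.73440046   67.        ]]
gland 85 258.43529411764706 117
[[515.5, -127.5], [556.8, -136.1], [493.5, -224.3], [535.0, -232.9]]
```

Run:
```python
from h import *
c=np.load("w2.npy",allow_pickle=True).item()
def L(px,z=.06): return plane("wrist",px,z,c)[:,:2]*1000
P=L([[239.6,132.6],[276.6,132.9],[239.6,218.9],[273.9,219.5]]);print(P.round(1).tolist())
t=(P[0]+P[1])/2;f=(P[2]+P[3])/2;u=t-f;w=P[1]-P[0];w2=P[3]-P[2]
print("L",np.linalg.norm(u),"W",np.linalg.norm(w),np.linalg.norm(w2),np.degrees(np.arctan2(u[1],u[0])),np.degrees(np.arctan2(w[1],w[0]))+90,"foot",f,"top",t)
for a in(P[0]-P[2],P[1]-P[3]):print(np.degrees(np.arctan2(a[1],a[0])))
p=L([256.7,197.5],.067)[0];n=u/np.linalg.norm(u);print("foot by port",p-32*n)
```

```text
[[513.8, -130.2], [555.7, -139.3], [489.6, -235.9], [532.5, -245.7]]
L 108.75761118450744 W 42.91174808957122 43.94706728581267 77.40786498078978 77.75513031213112 foot [ 511.05008049 -240.84728339] top [ 534.7602485  -134.70565196]
77.13448800509022
77.6800158963319
foot by port [ 510.47753687 -240.94496468]
```

Run:
```python
from h import *
Rg=tool(77.4,-20);G=np.array([.525,-.1778,.031]);
p=G-.163*Rg[:,2];print(p, p-.11*Rg[:,2])
arc(p-.11*Rg[:,2],Rg,6)
```

```text
[ 0.53716133 -0.12339334  0.1841699 ] [ 0.54536836 -0.08667719  0.28753609]
N 6 shares [0.5109 0.0083 0.3918] [ 2.00e-05 -9.19e-03  1.40e-04] mm [20.4  0.3 15.7] deg [ 0.01 -3.31  0.05]
```

Request:
{"api": "servo_tool", "payload": {
  "steps": [
    [0.51, 0.008, 0.39, 0, -0.0092, 0, 0],
    [0.51, 0.008, 0.39, 0, -0.0092, 0, 0],
    [0.51, 0.008, 0.39, 0, -0.0092, 0, 0],
    [0.51, 0.008, 0.39, 0, -0.0092, 0, 0],
    [0.51, 0.008, 0.39, 0, -0.0092, 0, 0],
    [0.51, 0.008, 0.39, 0, -0.0092, 0, 0],
    [0, 0, 0, 0, 0, 0, 0],
    [0, 0, 0, 0, 0, 0, 0]
  ]
}}

```text
t: 4.45
eef_pos: [0.5465, -0.0807, 0.2882]
orientation: [0.764, 0.622, -0.134, 0.108]
force: [-0.1, 0.3, 0.3]
opening: 1.001
gripper_force: 0.0
```

Run:
```python
from h import *
Rg=tool(77.4,-20);G=np.array([.525,-.1778,.031])
print(robot.sense()["joints"].round(3));arc(G-.163*Rg[:,2],Rg,6)
```

```text
[-0.544  0.516  0.669  1.92   0.042  0.854 -0.166]
N 6 shares [-0.0237 -0.0005  0.4694] [ 1.1e-04 -6.0e-05  4.0e-04] mm [-0.9 -0.  18.8] deg [ 0.04 -0.02  0.15]
```

Request:
{"api": "servo_tool", "payload": {
  "steps": [
    [-0.024, 0, 0.47, 0.0001, 0, 0.0004, 0],
    [-0.024, 0, 0.47, 0.0001, 0, 0.0004, 0],
    [-0.024, 0, 0.47, 0.0001, 0, 0.0004, 0],
    [-0.024, 0, 0.47, 0.0001, 0, 0.0004, 0],
    [-0.024, 0, 0.47, 0.0001, 0, 0.0004, 0],
    [-0.024, 0, 0.47, 0.0001, 0, 0.0004, 0],
    [0, 0, 0, 0, 0, 0, 0],
    [0, 0, 0, 0, 0, 0, 0]
  ]
}}

```text
t: 5.25
eef_pos: [0.5375, -0.1249, 0.1853]
orientation: [0.77, 0.615, -0.134, 0.109]
force: [0.3, -0.0, 0.4]
opening: 1.0
gripper_force: 0.0
```

Run:
```python
from h import *
Rg=tool(77.4,-20);G=np.array([.525,-.1778,.031])
s=robot.sense();print(s["joints"].round(3),s["eef_pos"],s["force"]);arc(G-.163*Rg[:,2],Rg,1)
```

```text
[-0.405  0.674  0.596  1.983 -0.025  0.62  -0.113] [ 0.53754416 -0.1249201   0.18531758] [ 0.30837    -0.02117962  0.35807724]
N 1 shares [ 0.0427 -0.0179  0.015 ] [ 0.00026 -0.00047 -0.00062] mm [ 1.7 -0.7  0.6] deg [ 0.09 -0.17 -0.22]
```

Request:
{"api": "servo_tool", "payload": {
  "steps": [
    [0.04, -0.018, 0.015, 0, 0, -0.0006, 1],
    [0, 0, 0, 0, 0, 0, 1],
    [0, 0, 0, 0, 0, 0, 1],
    [0, 0, 0, 0, 0, 0, 1],
    [0, 0, 0, 0, 0, 0, 1],
    [0, 0, 0, 0, 0, 0, 1],
    [0, 0, 0, 0, 0, 0, 1],
    [0, 0, 0, 0, 0, 0, 1]
  ],
  "newtons": 50
}}

```text
t: 6.05
eef_pos: [0.5371, -0.1221, 0.1829]
orientation: [0.768, 0.617, -0.134, 0.108]
force: [1.0, 0.8, 1.9]
opening: 0.498
gripper_force: 49.9
```

Request:
{"api": "servo_tool", "payload": {
  "steps": [
    [-0.085, 0, -0.235, 0, 0, 0, 1],
    [-0.17, 0, -0.47, 0, 0, 0, 1],
    [-0.17, 0, -0.47, 0, 0, 0, 1],
    [-0.17, 0, -0.47, 0, 0, 0, 1],
    [-0.17, 0, -0.47, 0, 0, 0, 1],
    [-0.17, 0, -0.47, 0, 0, 0, 1],
    [-0.17, 0, -0.47, 0, 0, 0, 1],
    [-0.17, 0, -0.47, 0, 0, 0, 1],
    [-0.085, 0, -0.235, 0, 0, 0, 1],
    [0, 0, 0, 0, 0, 0, 1]
  ]
}}

```text
t: 7.05
eef_pos: [0.537, -0.1224, 0.344]
orientation: [0.768, 0.617, -0.133, 0.109]
force: [0.1, 0.4, -2.6]
opening: 0.499
gripper_force: 49.9
```

Run:
```python
from h import *
s=robot.sense();print(s["joints"].round(3),s["eef_pos"],s["force"],s["opening"])
Rf=tool(77.4,70);G=np.array([.569,.177,.16]);p=G-.163*Rf[:,2];print(p)
arc(p,Rf,20)
from scipy.linalg import logm,expm
T=np.eye(4);T[:3,:3]=R.from_quat(s["orientation"]).as_matrix();T[:3,3]=s["eef_pos"]
E=np.eye(4);E[:3,:3]=Rf;E[:3,3]=p;L=logm(np.linalg.inv(T)@E).real
for k in (0,.25,.5,.75,1): M=T@expm(L*k);print(k,(M@[0,0,.163,1])[:3].round(3),M[:3,3].round(3))
```

```text
[-0.512  0.429  0.713  1.888  0.086  0.941 -0.113] [ 0.53698868 -0.12240922  0.34401766] [ 0.09589898  0.3615011  -2.60053696] 0.4991682701124322
[0.53558702 0.02751893 0.21574928]
N 20 shares [ 0.1176 -0.0428  0.2426] [1.000e-05 1.247e-02 3.000e-05] mm [ 4.7 -1.7  9.7] deg [0.   4.49 0.01]
0 [ 0.525 -0.176  0.191] [ 0.537 -0.122  0.344]
0.25 [ 0.534 -0.1    0.129] [ 0.532 -0.107  0.292]
0.5 [ 0.546 -0.006  0.102] [ 0.531 -0.073  0.25 ]
0.75 [0.559 0.091 0.113] [ 0.532 -0.026  0.223]
1 [0.569 0.177 0.16 ] [0.536 0.028 0.216]
```

Request:
{"api": "servo_tool", "payload": {
  "steps": [
    [0, 0, 0, 0, 0.0125, 0, 1],
    [0, 0, 0, 0, 0.0125, 0, 1],
    [0, 0, 0, 0, 0.0125, 0, 1],
    [0, 0, 0, 0, 0.0125, 0, 1],
    [0, 0, 0, 0, 0.0125, 0, 1],
    [0, 0, 0, 0, 0.0125, 0, 1],
    [0, 0, 0, 0, 0.0125, 0, 1],
    [0, 0, 0, 0, 0.0125, 0, 1],
    [0, 0, 0, 0, 0.0125, 0, 1],
    [0, 0, 0, 0, 0.0125, 0, 1]
  ]
}}

```text
t: 8.05
eef_pos: [0.5365, -0.1224, 0.3415]
orientation: [0.761, 0.611, 0.17, -0.137]
force: [-0.3, 0.1, -3.5]
opening: 0.498
gripper_force: 49.9
```

Run:
```python
from h import *
s=robot.sense();print(s["joints"].round(3),s["eef_pos"],s["force"],s["opening"])
```

```text
[-0.03   0.393  0.392  1.875 -0.678  1.074  0.506] [ 0.53647845 -0.12235721  0.3415226 ] [-0.31725238  0.09926801 -3.48091237] 0.49754059891559843
```

Request:
{"api": "servo_tool", "payload": {
  "steps": [
    [0, 0, 0, 0, 0.0125, 0, 1],
    [0, 0, 0, 0, 0.0125, 0, 1],
    [0, 0, 0, 0, 0.0125, 0, 1],
    [0, 0, 0, 0, 0.0125, 0, 1],
    [0, 0, 0, 0, 0.0125, 0, 1]
  ]
}}

```text
t: 8.55
eef_pos: [0.5365, -0.1225, 0.3414]
orientation: [0.713, 0.572, 0.315, -0.254]
force: [-0.3, -0.2, -2.9]
opening: 0.502
gripper_force: 49.9
```

Run:
```python
from h import *
s=robot.sense();print(s["joints"].round(3),s["eef_pos"],s["force"],s["opening"])
```

```text
[ 0.164  0.454  0.273  1.878 -0.991  1.277  0.741] [ 0.53653519 -0.12246879  0.34135247] [-0.28320064 -0.1591005  -2.89207426] 0.502110857440375
```

Request:
{"api": "servo_tool", "payload": {
  "steps": [
    [0, 0, 0, 0, 0.0125, 0, 1],
    [0, 0, 0, 0, 0.0125, 0, 1]
  ]
}}

```text
t: 8.75
eef_pos: [0.5367, -0.1218, 0.3409]
orientation: [0.686, 0.551, 0.369, -0.298]
force: [0.1, 0.7, -4.7]
opening: 0.5
gripper_force: 49.9
```

Run:
```python
from h import *
s=robot.sense();print(s["joints"].round(3),s["eef_pos"],s["force"],s["opening"],R.from_quat(s["orientation"]).as_matrix()[:,2])
```

```text
[ 0.395  0.482  0.008  1.869 -1.027  1.293  0.756] [ 0.53668409 -0.12175159  0.34085928] [ 0.10784408  0.70023304 -4.74481973] 0.5004173941261003 [ 0.17834055  0.81648783 -0.54912865]
```

Request:
{"api": "servo_tool", "payload": {
  "steps": [
    [0, 0, 0, 0, 0.0125, 0, 1],
    [0, 0, 0, 0, 0.0125, 0, 1],
    [0, 0, 0, 0, 0.0125, 0, 1]
  ]
}}

```text
t: 9.05
eef_pos: [0.5364, -0.1228, 0.3419]
orientation: [0.638, 0.512, 0.449, -0.36]
force: [-0.5, 1.4, -4.9]
opening: 0.497
gripper_force: 49.9
```

Run:
```python
from h import *
s=robot.sense();print(s["joints"].round(3),s["eef_pos"],s["force"],s["opening"],R.from_quat(s["orientation"]).as_matrix()[:,2])
Rf=tool(77.4,70);G=np.array([.5825,.2357,.16])-.07*np.array([.218,.976,0]);p=G-.163*Rf[:,2];print(p);arc(p,Rf,12)
```

```text
[ 0.782  0.59  -0.468  1.853 -1.024  1.262  0.741] [ 0.53642494 -0.12276617  0.34190844] [-0.52007544  1.38305306 -4.89268016] 0.4970360428028054 [ 0.20392911  0.9188279  -0.33788785]
[0.53382702 0.01789893 0.21574928]
N 12 shares [-0.1504 -0.0689  0.3572] [-2.e-05 -6.e-05 -0.e+00] mm [-6.  -2.8 14.3] deg [-0.01 -0.02 -0.  ]
```

Request:
{"api": "servo_tool", "payload": {
  "steps": [
    [-0.15, -0.069, 0.357, 0, 0, 0, 1],
    [-0.15, -0.069, 0.357, 0, 0, 0, 1],
    [-0.15, -0.069, 0.357, 0, 0, 0, 1],
    [-0.15, -0.069, 0.357, 0, 0, 0, 1],
    [-0.15, -0.069, 0.357, 0, 0, 0, 1],
    [-0.15, -0.069, 0.357, 0, 0, 0, 1],
    [-0.15, -0.069, 0.357, 0, 0, 0, 1],
    [-0.15, -0.069, 0.357, 0, 0, 0, 1]
  ]
}}

```text
t: 9.85
eef_pos: [0.5346, -0.0285, 0.2571]
orientation: [0.639, 0.512, 0.447, -0.36]
force: [-0.1, 0.3, -2.1]
opening: 0.497
gripper_force: 49.9
```

Run:
```python
from h import *
s=robot.sense();print(s["joints"].round(3),s["eef_pos"],s["force"],s["opening"],R.from_quat(s["orientation"]).as_matrix()[:,2])
Rf=tool(77.4,70);G=np.array([.5825,.2357,.14])-.07*np.array([.218,.976,0]);p=G-.163*Rf[:,2];print(p);arc(p,Rf,5)
```

```text
[ 0.823  0.766 -0.733  1.972 -1.026  0.907  0.827] [ 0.53458487 -0.02853954  0.25711925] [-0.09196106  0.26596154 -2.11999345] 0.4965613425430945 [ 0.20335603  0.91766655 -0.3413714 ]
[0.53382702 0.01789893 0.19574928]
N 5 shares [-0.2113 -0.0539  0.3171] [-5.e-05 -2.e-05 -3.e-05] mm [-8.5 -2.2 12.7] deg [-0.02 -0.01 -0.01]
```

Request:
{"api": "servo_tool", "payload": {
  "steps": [
    [-0.21, -0.054, 0.317, 0, 0, 0, 1],
    [-0.21, -0.054, 0.317, 0, 0, 0, 1],
    [-0.21, -0.054, 0.317, 0, 0, 0, 1],
    [-0.21, -0.054, 0.317, 0, 0, 0, 1],
    [-0.21, -0.054, 0.317, 0, 0, 0, 1],
    [0, 0, 0, 0, 0, 0, 1]
  ]
}}

```text
t: 10.45
eef_pos: [0.5332, 0.0186, 0.1954]
orientation: [0.639, 0.512, 0.447, -0.361]
force: [-0.5, -0.7, -3.2]
opening: 0.499
gripper_force: 49.9
```

Run:
```python
from h import *
s=robot.sense();print(s["joints"].round(3),s["eef_pos"],s["force"],s["opening"],R.from_quat(s["orientation"]).as_matrix()[:,2])
for n in("scene","side"):
    w=cams.snapshot(n);cv2.imwrite(f"pics/{n}3.png",w[...,::-1])
a=cv2.imread("pics/scene3.png");b=cv2.imread("pics/side3.png")
cv2.imwrite("pics/c3.png",np.hstack([cv2.resize(a[180:360,240:440],(400,360),interpolation=2),cv2.resize(b[180:360,180:380],(400,360),interpolation=2)]))
```

```text
[ 0.811  0.932 -0.834  2.008 -1.026  0.705  0.909] [0.53319347 0.01862787 0.19542256] [-0.54672186 -0.65336953 -3.24636873] 0.4992351276497834 [ 0.20110735  0.91862914 -0.34011224]
```

View pics/c3.png

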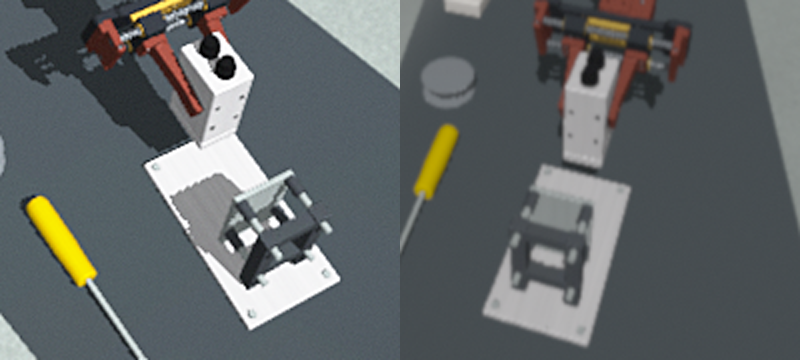

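The housing is upright in the gripper, with glands on top and its plain back with four holes facing the plate. It sits over the bare end of the bed and nothing else has been disturbed.

Request:
{"api": "servo_tool", "payload": {
  "steps": [
    [-0.19, 0.006, 0.2, 0, 0, 0.0001, 1],
    [-0.19, 0.006, 0.2, 0, 0, 0.0001, 1],
    [-0.19, 0.006, 0.2, 0, 0, 0.0001, 1],
    [-0.19, 0.006, 0.2, 0, 0, 0.0001, 1],
    [-0.19, 0.006, 0.2, 0, 0, 0.0001, 1],
    [-0.19, 0.006, 0.2, 0, 0, 0.0001, 1],
    [0, 0, 0, 0, 0, 0, 1],
    [0, 0, 0, 0, 0, 0, 1]
  ]
}}

```text
t: 11.35
eef_pos: [0.542, 0.047, 0.1384]
orientation: [0.639, 0.511, 0.447, -0.361]
force: [-0.3, 0.3, -2.7]
opening: 0.499
gripper_force: 49.9
```

```bash
cat >> h.py <<'E'
def rep():
    s=robot.sense();M=R.from_quat(s["orientation"]).as_matrix();G=(s["eef_pos"]+.163*M[:,2])*1000
    u=np.array([.218,.976]);v=np.array([.976,-.218]);d=G[:2]-[589,265];z=M[:,2];y=M[:,1]
    print("q",s["joints"].round(3),"\nG jig x,lat,z",(d@u).round(2),(d@v).round(2),G[2].round(2),"pitch",np.degrees(np.arcsin(-z[2])).round(2),"yaw",np.degrees(np.arctan2(-y[0]*-1,-y[1])).round(2) ,"roll",np.degrees(np.arcsin(y[2])).round(2),
     "F u,v,z",(s["force"][:2]@u).round(2),(s["force"][:2]@v).round(2),s["force"][2].round(2),"T",s["wrist_torque"].round(2),"op",round(s["opening"],3),"t",s["t"])
E
python3 -c "
from h import *
rep()
for n in('scene','side'):
    w=cams.snapshot(n);cv2.imwrite(f'pics/{n}4.png',w[...,::-1])
a=cv2.imread('pics/scene4.png');b=cv2.imread('pics/side4.png')
cv2.imwrite('pics/c4.png',np.hstack([cv2.resize(a[200:320,310:420],(400,436),interpolation=2),cv2.resize(b[220:340,210:320],(400,436),interpolation=2)]))
"
```

```text
q [ 0.776  1.079 -0.86   1.989 -1.027  0.585  0.987] 
G jig x,lat,z -69.63 1.15 83.12 pitch 19.82 yaw 77.5 roll -0.23 F u,v,z 0.22 -0.39 -2.7 T [-1.43  0.39 -0.01] op 0.499 t 11.35
```

View pics/c4.png

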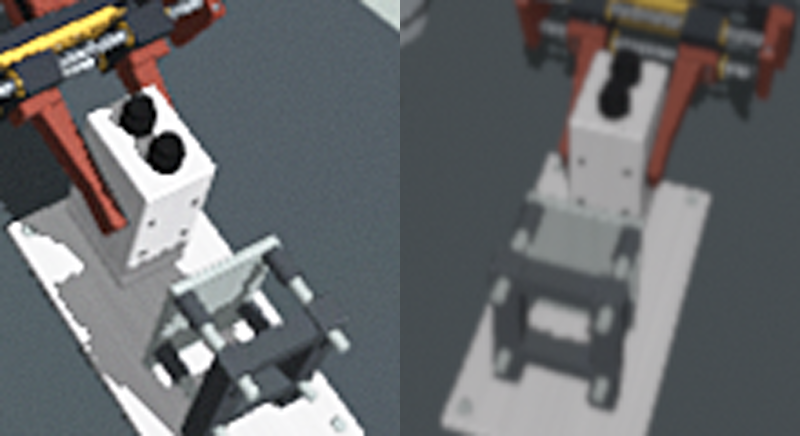

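The housing stands above the bed in front of the plate, upright and roughly centred. Scene crop: housing top back corners (137,195), (213,165), plate top edge (172,287)-(272,238). I will check the centring.

Run:
```python
from h import *
u=np.array([.218,.976]);v=np.array([.976,-.218])
k=3.636
for n,off,H,Pl in(("scene",[310,200],[[137,195],[213,165]],[[172,287],[272,238]]),("side",[210,220],[[170,122],[262,133]],[[130,195],[240,222]])):
    for lab,p,z in(("H",H,.127),("P",Pl,.109)):
        X=plane(n,np.array(p)/k+off,z)[:,:2]*1000-[589,265];print(n,lab,"x",(X@u).round(1),"lat",(X@v).round(1),"mid",(X@v).mean().round(1),"w",abs(np.diff(X@v)).round(1))
```

```text
scene H x [-44.5 -41.1] lat [ 29.2 -16.7] mid 6.2 w [45.9]
scene P x [1.7 2.3] lat [ 35.2 -27.7] mid 3.8 w [62.9]
side H x [-38.1 -46.3] lat [ 20.3 -31.4] mid -5.5 w [51.6]
side P x [4.1 3.1] lat [ 30.3 -32.1] mid -0.9 w [62.5]
```

Request:
{"api": "servo_tool", "payload": {
  "steps": [
    [0.019, -0.003, 0.126, 0, 0, 0, 1],
    [0.019, -0.003, 0.126, 0, 0, 0, 1],
    [0.019, -0.003, 0.126, 0, 0, 0, 1],
    [0.019, -0.003, 0.126, 0, 0, 0, 1],
    [0.019, -0.003, 0.126, 0, 0, 0, 1],
    [0.019, -0.003, 0.126, 0, 0, 0, 1],
    [0, 0, 0, 0, 0, 0, 1],
    [0, 0, 0, 0, 0, 0, 1]
  ]
}}

```text
t: 12.25
eef_pos: [0.5478, 0.0764, 0.1325]
orientation: [0.639, 0.511, 0.447, -0.361]
force: [0.3, -0.8, -1.9]
opening: 0.498
gripper_force: 49.9
```

```bash
python3 -c "
from h import *
rep()"
```

```text
q [ 0.755  1.129 -0.916  1.984 -1.026  0.502  0.985] 
G jig x,lat,z -39.78 0.5 77.17 pitch 19.86 yaw 77.49 roll -0.2 F u,v,z -0.68 0.41 -1.94 T [-1.41  0.35  0.03] op 0.498 t 12.25
```

Request:
{"api": "servo_tool", "payload": {
  "steps": [
    [-0.0235, 0, 0.0086, 0, 0, 0, 1],
    [-0.0235, 0, 0.0086, 0, 0, 0, 1],
    [0, 0, 0, 0, 0, 0, 1],
    [0, 0, 0, 0, 0, 0, 1]
  ]
}}

```text
t: 12.65
eef_pos: [0.5479, 0.0761, 0.131]
orientation: [0.639, 0.511, 0.448, -0.361]
force: [-1.4, -2.5, 2.2]
opening: 0.496
gripper_force: 49.9
```

Request:
{"api": "servo_tool", "payload": {
  "steps": [
    [-0.0235, 0, 0.0086, 0, 0, 0, 1],
    [0, 0, 0, 0, 0, 0, 1],
    [0, 0, 0, 0, 0, 0, 1]
  ]
}}

```text
t: 12.95
eef_pos: [0.548, 0.0763, 0.1307]
orientation: [0.638, 0.511, 0.448, -0.361]
force: [-1.9, -5.7, 7.6]
opening: 0.501
gripper_force: 49.9
```

```bash
python3 -c "
from h import *
rep()"
```

```text
q [ 0.755  1.134 -0.916  1.983 -1.026  0.502  0.99 ] 
G jig x,lat,z -39.66 0.75 75.65 pitch 19.75 yaw 77.5 roll -0.13 F u,v,z -5.98 -0.58 7.64 T [-0.4   0.05  0.05] op 0.501 t 12.95
```

Request:
{"api": "servo_tool", "payload": {
  "steps": [
    [0.012, 0, -0.004, 0, 0, 0, 1],
    [0, 0, 0, 0, 0, 0, 0.4],
    [0, 0, 0, 0, 0, 0, 0.4],
    [0, 0, 0, 0, 0, 0, 0.4],
    [0, 0, 0, 0, 0, 0, 0.4],
    [0, 0, 0, 0, 0, 0, 0.4]
  ]
}}

```text
t: 13.55
eef_pos: [0.5477, 0.0763, 0.13]
orientation: [0.639, 0.511, 0.447, -0.361]
force: [0.1, 0.0, -0.4]
opening: 0.601
gripper_force: 0.0
```

```bash
python3 -c "
from h import *
rep()"
```

```text
q [ 0.754  1.134 -0.915  1.984 -1.026  0.5    0.989] 
G jig x,lat,z -39.84 0.48 74.61 pitch 19.87 yaw 77.48 roll -0.2 F u,v,z 0.04 0.08 -0.35 T [-0.87  0.24  0.02] op 0.601 t 13.55
```

Request:
{"api": "servo_tool", "payload": {
  "steps": [
    [0, 0, 0, 0, 0, 0, 1],
    [0, 0, 0, 0, 0, 0, 1],
    [0, 0, 0, 0, 0, 0, 1],
    [0, 0, 0, 0, 0, 0, 1],
    [0, 0, 0, 0, 0, 0, 1]
  ],
  "newtons": 50
}}

```text
t: 14.05
eef_pos: [0.5478, 0.0763, 0.1301]
orientation: [0.639, 0.512, 0.447, -0.361]
force: [-0.0, 0.3, -0.7]
opening: 0.5
gripper_force: 50.0
```

```bash
python3 -c "
from h import *
rep()"
```

```text
q [ 0.754  1.134 -0.915  1.984 -1.026  0.5    0.989] 
G jig x,lat,z -39.87 0.5 74.68 pitch 19.87 yaw 77.48 roll -0.19 F u,v,z 0.25 -0.09 -0.75 T [-0.86  0.26  0.01] op 0.5 t 14.05
```

Request:
{"api": "servo_tool", "payload": {
  "steps": [
    [0.0128, 0, 0.0352, 0, 0, 0, 1],
    [0.0128, 0, 0.0352, 0, 0, 0, 1],
    [0.0128, 0, 0.0352, 0, 0, 0, 1],
    [0.0128, 0, 0.0352, 0, 0, 0, 1],
    [0, 0, 0, 0, 0, 0, 1]
  ]
}}

```text
t: 14.55
eef_pos: [0.5492, 0.0823, 0.1301]
orientation: [0.639, 0.511, 0.447, -0.36]
force: [0.3, 0.1, -0.3]
opening: 0.5
gripper_force: 50.0
```

```bash
python3 -c "
from h import *
rep()"
```

```text
q [ 0.75   1.142 -0.926  1.982 -1.026  0.485  0.986] 
G jig x,lat,z -33.72 0.7 74.64 pitch 19.87 yaw 77.47 roll -0.18 F u,v,z 0.21 0.25 -0.32 T [-0.97  0.09 -0.19] op 0.5 t 14.55
```

Request:
{"api": "servo_tool", "payload": {
  "steps": [
    [0.0085, 0, 0.0235, 0, 0, 0, 1],
    [0.0085, 0, 0.0235, 0, 0, 0, 1],
    [0, 0, 0, 0, 0, 0, 1]
  ]
}}

```text
t: 14.85
eef_pos: [0.5496, 0.0842, 0.1301]
orientation: [0.639, 0.511, 0.447, -0.361]
force: [1.0, -0.0, -1.5]
opening: 0.501
gripper_force: 50.0
```

```bash
python3 -c "
from h import *
rep()"
```

```text
q [ 0.748  1.144 -0.93   1.982 -1.026  0.48   0.986] 
G jig x,lat,z -31.79 0.58 74.7 pitch 19.87 yaw 77.48 roll -0.18 F u,v,z 0.21 0.99 -1.47 T [-1.    0.12 -0.21] op 0.501 t 14.85
```

Request:
{"api": "servo_tool", "payload": {
  "steps": [
    [0.0085, 0, 0.0235, 0, 0, 0, 1],
    [0.0085, 0, 0.0235, 0, 0, 0, 1],
    [0, 0, 0, 0, 0, 0, 1]
  ]
}}

```text
t: 15.15
eef_pos: [0.5499, 0.0861, 0.1301]
orientation: [0.639, 0.511, 0.447, -0.361]
force: [0.0, -0.6, -0.5]
opening: 0.497
gripper_force: 50.0
```

```bash
python3 -c "
from h import *
rep()"
```

```text
q [ 0.746  1.147 -0.933  1.981 -1.026  0.475  0.985] 
G jig x,lat,z -29.79 0.49 74.68 pitch 19.87 yaw 77.48 roll -0.19 F u,v,z -0.61 0.15 -0.48 T [-0.99  0.11 -0.13] op 0.497 t 15.15
```

Request:
{"api": "servo_tool", "payload": {
  "steps": [
    [0.0085, 0, 0.0235, 0, 0, 0, 1],
    [0.0085, 0, 0.0235, 0, 0, 0, 1],
    [0, 0, 0, 0, 0, 0, 1]
  ]
}}

```text
t: 15.45
eef_pos: [0.5503, 0.088, 0.1301]
orientation: [0.639, 0.511, 0.447, -0.361]
force: [-0.3, -2.4, 0.8]
opening: 0.499
gripper_force: 50.0
```

```bash
python3 -c "
from h import *
rep()"
```

```text
q [ 0.745  1.149 -0.937  1.981 -1.026  0.471  0.984] 
G jig x,lat,z -27.91 0.48 74.68 pitch 19.87 yaw 77.48 roll -0.19 F u,v,z -2.37 0.22 0.76 T [-0.97  0.23 -0.02] op 0.499 t 15.45
```

Request:
{"api": "servo_tool", "payload": {
  "steps": [
    [0.0085, 0, 0.0235, 0, 0, 0, 1],
    [0.0085, 0, 0.0235, 0, 0, 0, 1],
    [0, 0, 0, 0, 0, 0, 1]
  ]
}}

```text
t: 15.75
eef_pos: [0.5507, 0.0897, 0.1301]
orientation: [0.639, 0.511, 0.447, -0.361]
force: [-2.4, -4.5, 1.5]
opening: 0.5
gripper_force: 50.0
```

```bash
python3 -c "
from h import *
rep()"
```

```text
q [ 0.743  1.151 -0.94   1.981 -1.026  0.466  0.983] 
G jig x,lat,z -26.1 0.48 74.67 pitch 19.87 yaw 77.47 roll -0.19 F u,v,z -4.89 -1.32 1.53 T [-0.97  0.25  0.05] op 0.5 t 15.75
```

Request:
{"api": "servo_tool", "payload": {
  "steps": [
    [0.0085, 0, 0.0235, 0, 0, 0, 1],
    [0, 0, 0, 0, 0, 0, 1]
  ]
}}

```text
t: 15.95
eef_pos: [0.5509, 0.0906, 0.1301]
orientation: [0.639, 0.511, 0.447, -0.361]
force: [-3.2, -6.1, 2.4]
opening: 0.502
gripper_force: 50.0
```

```bash
python3 -c "
from h import *
rep()"
```

```text
q [ 0.743  1.153 -0.942  1.98  -1.026  0.464  0.983] 
G jig x,lat,z -25.22 0.51 74.69 pitch 19.87 yaw 77.47 roll -0.19 F u,v,z -6.62 -1.78 2.44 T [-0.89  0.28  0.16] op 0.502 t 15.95
```

Request:
{"api": "servo_tool", "payload": {
  "steps": [
    [0.0085, 0, 0.0235, 0, 0, 0, 1],
    [0.0085, 0, 0.0235, 0, 0, 0, 1],
    [0.0085, 0, 0.0235, 0, 0, 0, 1],
    [0, 0, 0, 0, 0, 0, 1],
    [0, 0, 0, 0, 0, 0, 1]
  ]
}}

```text
t: 16.45
eef_pos: [0.5515, 0.0932, 0.1301]
orientation: [0.639, 0.511, 0.447, -0.36]
force: [-4.0, -10.2, 4.0]
opening: 0.498
gripper_force: 50.0
```

```bash
python3 -c "
from h import *
rep()
for n in('scene','side'):
    w=cams.snapshot(n);cv2.imwrite(f'pics/{n}5.png',w[...,::-1]);rep()
a=cv2.imread('pics/scene5.png');b=cv2.imread('pics/side5.png')
cv2.imwrite('pics/c5.png',np.hstack([cv2.resize(a[230:330,335:415],(400,500),interpolation=2),cv2.resize(b[240:340,220:300],(400,500),interpolation=2)]))
"
```

```text
q [ 0.741  1.156 -0.947  1.98  -1.025  0.457  0.982] 
G jig x,lat,z -22.55 0.5 74.67 pitch 19.88 yaw 77.46 roll -0.2 F u,v,z -10.83 -1.65 3.98 T [-0.8   0.31  0.28] op 0.498 t 16.45
q [ 0.741  1.156 -0.947  1.98  -1.025  0.457  0.982] 
G jig x,lat,z -22.53 0.47 74.68 pitch 19.87 yaw 77.46 roll -0.2 F u,v,z -10.04 -2.5 4.5 T [-0.78  0.36  0.28] op 0.501 t 16.5
q [ 0.741  1.156 -0.947  1.98  -1.025  0.457  0.982] 
G jig x,lat,z -22.54 0.5 74.71 pitch 19.88 yaw 77.46 roll -0.19 F u,v,z -9.75 -1.58 3.36 T [-0.84  0.24  0.35] op 0.5 t 16.55
```

View pics/c5.png

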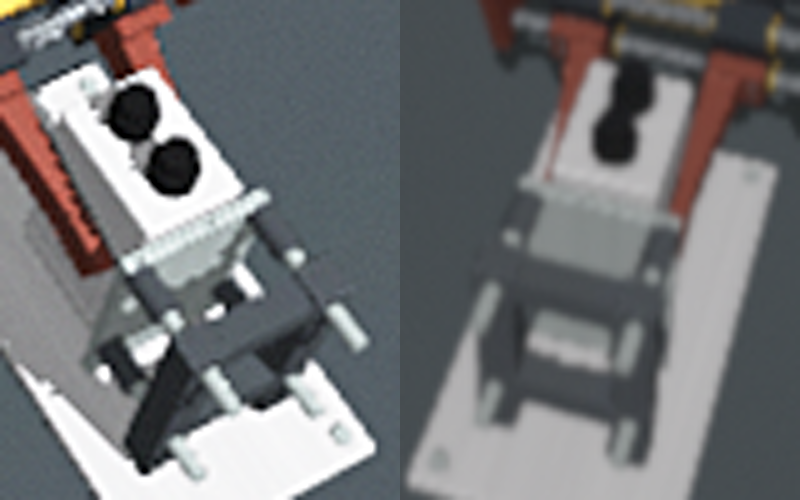

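The housing back lies on the plate, foot on the bed, centred. The plate's guide pins project further behind the frame, e.g. (350,325) and (187,455) in the left crop. I'll check the travel by pin projection compared with the rest image.

Run:
```python
from h import *
from scipy.ndimage import map_coordinates as mc
u=np.array([.218,.976,0])
I=[cv2.imread(f"pics/scene{k}.png").min(2).astype(float) for k in(0,4,5)]
for tip,z in(((404,294),.095),((380,308),.095),((371,320),.03),((396,310),.03)):
    P=plane("scene",tip,z)[0];a=proj("scene",P)[0];b=proj("scene",P+.01*u)[0];d=b-a;mmpx=10/np.linalg.norm(d);d/=np.linalg.norm(d);n=np.array([-d[1],d[0]])
    s=np.arange(-8,14,.25);w=np.arange(-4,4.1,.25)
    X=a[:,None,None]+d[:,None,None]*s[None,:,None]+n[:,None,None]*w[None,None,:]
    prof=[np.sort(mc(i,[X[1],X[0]],order=1),1)[:,-6:].mean(1) for i in I]
    out=[]
    for p in prof:
        hi=np.percentile(p[s<3],75);lo=p.min();t=(hi+lo)/2;k=np.argmax(p);j=[q for q in range(k,len(s)) if p[q]<t]
        out.append(s[j[0]]*mmpx if j else None)
    print(tip,"mm/px",round(mmpx,2),out); print([p[::4].round(0).tolist() for p in prof[1:]])
```

```text
(404, 294) mm/px 1.78 [np.float64(3.1089819861546006), np.float64(3.1089819861546006), np.float64(10.215226525936544)]
[[90.0, 90.0, 95.0, 109.0, 184.0, 212.0, 215.0, 212.0, 211.0, 191.0, 126.0, 87.0, 87.0, 86.0, 87.0, 88.0, 86.0, 86.0, 87.0, 87.0, 86.0, 88.0], [94.0, 93.0, 94.0, 108.0, 186.0, 214.0, 217.0, 212.0, 212.0, 211.0, 210.0, 215.0, 214.0, 192.0, 129.0, 87.0, 87.0, 87.0, 89.0, 87.0, 86.0, 86.0]]
(380, 308) mm/px 1.75 [None, None, None]
[[90.0, 87.0, 128.0, 203.0, 215.0, 212.0, 224.0, 221.0, 188.0, 125.0, 82.0, 141.0, 245.0, 253.0, 252.0, 250.0, 249.0, 251.0, 247.0, 247.0, 247.0, 247.0], [91.0, 89.0, 128.0, 203.0, 216.0, 214.0, 224.0, 219.0, 209.0, 214.0, 214.0, 205.0, 221.0, 247.0, 252.0, 252.0, 251.0, 251.0, 248.0, 247.0, 247.0, 247.0]]
(371, 320) mm/px 1.85 [None, None, None]
[[44.0, 62.0, 70.0, 68.0, 86.0, 163.0, 210.0, 252.0, 249.0, 250.0, 247.0, 246.0, 247.0, 246.0, 246.0, 245.0, 245.0, 246.0, 245.0, 246.0, 245.0, 245.0], [41.0, 58.0, 70.0, 67.0, 87.0, 166.0, 210.0, 252.0, 249.0, 250.0, 249.0, 248.0, 247.0, 247.0, 247.0, 247.0, 248.0, 246.0, 246.0, 246.0, 246.0, 246.0]]
(396, 310) mm/px 1.86 [None, None, None]
[[81.0, 81.0, 163.0, 222.0, 251.0, 250.0, 252.0, 251.0, 248.0, 248.0, 247.0, 247.0, 247.0, 248.0, 249.0, 248.0, 247.0, 248.0, 247.0, 247.0, 249.0, 251.0], [82.0, 81.0, 165.0, 223.0, 252.0, 250.0, 253.0, 253.0, 249.0, 250.0, 249.0, 249.0, 249.0, 250.0, 251.0, 248.0, 248.0, 248.0, 248.0, 248.0, 249.0, 251.0]]
```

Request:
{"api": "servo_tool", "payload": {
  "steps": [
    [0.008, 0, 0.0223, 0, 0, 0, 1],
    [0, 0, 0, 0, 0, 0, 1],
    [0, 0, 0, 0, 0, 0, 1],
    [0, 0, 0, 0, 0, 0, 1]
  ]
}}

```text
t: 16.95
eef_pos: [0.5516, 0.094, 0.1301]
orientation: [0.639, 0.511, 0.447, -0.36]
force: [-4.9, -12.0, 5.2]
opening: 0.499
gripper_force: 50.0
```

Run:
```python
from h import *
from scipy.ndimage import map_coordinates as mc
rep();w=cams.snapshot("scene");cv2.imwrite("pics/scene6.png",w[...,::-1]);rep()
u=np.array([.218,.976,0]);P=plane("scene",(404,294),.095)[0];a=proj("scene",P)[0];d=proj("scene",P+.01*u)[0]-a;m=10/np.linalg.norm(d);d/=np.linalg.norm(d);n=np.array([-d[1],d[0]])
s=np.arange(-8,14,.05);w=np.arange(-4,4.1,.25);X=a[:,None,None]+d[:,None,None]*s[None,:,None]+n[:,None,None]*w[None,None,:]
for k in(0,4,5,6):
    p=np.sort(mc(cv2.imread(f"pics/scene{k}.png").min(2).astype(float),[X[1],X[0]],order=1),1)[:,-6:].mean(1)
    print(k,[round(s[(p>t)&(s>-4)].max()*m,2) for t in(120,150,180)])
```

```text
q [ 0.74   1.157 -0.948  1.98  -1.025  0.454  0.982] 
G jig x,lat,z -21.7 0.47 74.67 pitch 19.88 yaw 77.46 roll -0.2 F u,v,z -12.78 -2.17 5.17 T [-0.83  0.3   0.43] op 0.499 t 16.95
q [ 0.74   1.157 -0.949  1.98  -1.025  0.454  0.982] 
G jig x,lat,z -21.71 0.49 74.68 pitch 19.88 yaw 77.46 roll -0.2 F u,v,z -11.57 -2.56 4.17 T [-0.81  0.34  0.4 ] op 0.493 t 17.0
0 [np.float64(3.55), np.float64(2.75), np.float64(1.87)]
4 [np.float64(3.64), np.float64(2.93), np.float64(2.13)]
5 [np.float64(10.84), np.float64(10.04), np.float64(9.24)]
6 [np.float64(11.9), np.float64(11.19), np.float64(10.3)]
```

```bash
python3 -c "
from cell import order
print(order.close_job())"
```

```text
the job is handed in; nothing more can be done
None
```

The job is handed in with the housing standing foot down on the jig bed, its back centred on the stop plate to within about 1–2 mm. The plate is pushed back about 8 mm (8.0–8.3 mm measured), so the spring takes about 10 N, and the gripper is still holding it there; the wrist force reads about 12 N including friction. It took 17 s of the 48 s allowed, and the screwdriver, white box and reel were not touched.

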